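# Lock a bayonet ink cartridge into the strap edge-inking machine and hold it home

## Robot

A 6-joint arm with a two-finger parallel gripper is mounted at the origin on the work surface. World frame = base frame: x ahead of the robot, y to its left, z up, the work surface at z = 0. Lengths are in m, angles in rad, forces in N, time in s.
With the tool pointing down it reaches from about 0.3 to 0.875 m from the base axis. Payload 6.4 kg.
Tool frame: the origin (TCP) lies at the very end of the fingers, on their centre line; the grasp point (between the pads) lies 19 mm behind it; z points along the fingers, y is the line along which they close (so a half turn about z gives the same grasp; the last joint's range is limited). The gripper opens to 85 mm and grips with 20 to 120 N. Pads are 22 mm wide; open, the fingers measure 114 mm over their backs; the gripper's body (76 mm by 85 mm) begins 54 mm behind the grasp point. The pads swing forward as they close: fully open they stand 13 mm farther back than shut.
Start: joints at [1.084, 0.181, 1.607, -0, 1.354, -0.206], TCP at [0.159, 0.552, 0.231] pointing down, gripper open.
Joint ranges: [-2.99, 2.99], [-0.89, 2.07], [0.3, 2.58], [-1.14, 4.28], [0, 2.63], [-3.12, 3.12]. Speed limits (rad/s): [2.57, 2.57, 3.01, 3.14, 3.14, 3.14].

## Interface

Orientations are given as a unit quaternion [w, x, y, z].
In Python, from bench import ctrl gives the robot as it stands.
- The arm moves only by the tool jog_arm, never from a script. Its argument "series" is a list that holds one entry, the list of rows, each a list of 7 numbers: the shift along the tool's x, y, z in mm, then the turn, a rotation vector about the tool's x, y, z in rad, then the finger opening in mm, from 0 to 85.4. In form: [[[tx, ty, tz, rx, ry, rz, gripper], ...]]. A call has exactly 10 rows; each row shifts and turns the commanded pose from where the row before left it, along the tool's axes as they then stand; what a row does not reach is not made up. A row lasts 1/10 s, in which the tool goes at most 50 mm and 8.59 degrees, less where a joint would pass 70% of its speed; a pose out of reach is approached as far as the arm can. A call with a gripper value outside its range is refused whole. The fingers move at their own pace and stop on an object; the grip force is fixed at half the most. Time passes only in rows, so rows that do not move let the fingers close, or fill a call up. It gives the time, the measured TCP pose, the force, the opening and the grip force at its end, in the units of the state.
- ctrl.get_obs(): the state, without advancing time (a new reading comes with each control period).
- ctrl.camera(name): name is "scene" or "top" or "wrist"; returns a dict with "frame" (480x640x3 uint8, blue, green, red), "z_map" (480x640 float32, m along the optical axis (not along the pixel's ray), 0 where there is no reading), "fx", "fy", "cx", "cy" (pixels), "xyz" and "rotation" of the camera in the world. Camera axes: x right, y down, z forward; pixel columns grow to the right and rows downward; lengths in m; the calibration is good to about 2 mm. A picture is of the moment at which its call begins.
- ctrl.hand_in(): hands the job in; it is judged then, once.
The state is a dict: "time_s": time; "q": joint angles; "dq": joint speeds; "joint_efforts": joint torques, N m; "eef_pos": TCP position; "eef_rot": TCP orientation; "wrist_force": force on the tool from outside, world axes, zero at the start; "torque": the same for the moment, N m; "opening": opening from 0.0 (shut) to 1.0 (fully open); "grasp_force": force on a finger pad.
Only numpy, scipy, OpenCV 4.12 (cv2) and the standard library are available. Lean on these libraries where they do the work, as an engineer would, in place of code of your own. Each camera call takes 0.05 s, during which the arm holds its last target. There are 200 camera calls.

## Task

Take the ink cartridge with the flat wing grip and the two side lugs out of the rack and lower it upright, nose first, into the round socket on the edge-inking machine, its lugs going down through the two slots in the collar. Push it in against the spring, turn it a quarter turn clockwise (seen from above) under the collar's lip, then finish while still gripping it, pressed fully home so that its shoulder sits flush on the collar: the ink valve stays open only while you hold it down, so do not let go. Leave the two plain vials in the rack and the other things on the bench where they are.

Things in the scene. Friction and masses are not known exactly. Their poses are not given: they have to be found in the camera images.
- cartridge: Loose white ink cartridge with black wing grip, 60 to 108 g, 76 mm tall, upright in one of the three rack holes. Origin: centre of its flat nose (underside), z up its axis. Barrel 26 mm in diameter, 40 mm long, its lowest 9 mm tapered to 18 mm; two lugs along +x and -x reach 19 mm from the axis, 6 mm wide, 24 to 29 mm above the nose.
- shoulder (a point): On the cartridge's axis, centre of the underside of its shoulder disc (46 mm in diameter, 5 mm thick), 40 mm above the nose; axes as the cartridge's.
- wing (a point): On the cartridge's axis, 63 mm above the nose, in its flat wing: 36 mm along x (in line with the lugs), 12 mm thick along y. Grip it across y, from above. The wing's top is 13 mm above this point, the shoulder's top 18 mm below. Axes as the cartridge's.
- socket (a point): Centre of the socket's mouth, level with the steel collar's top, 100 mm above the bench, z up. Two entry slots in the collar's 6 mm thick lip lie along +x and -x (11 mm wide, to 21 mm from the axis). Bore 29 mm in diameter, 45 mm deep. Under the lip the lugs turn clockwise (from above) about 95 degrees to a stop, never the other way. Collar 54 mm in diameter, 45 mm above the housing.
- plunger (a joint): Spring plunger in the socket, m: 0 up, grows pushed down; 4 N at first, 10 N at 0.012, fully home. Resting on it unpushed, the cartridge's shoulder is 12 mm above the collar and cannot turn; below 5 mm the lugs clear the lip and can turn; at 0 (within 1 mm) the shoulder lands on the collar. Let go, a turned cartridge springs up 5 mm to the lip.
- machine: Edge-inking machine, fixed: grey housing 240 mm along its x, 150 mm along y, 55 mm high (centre at x = +15 mm), socket at x = -45 mm, y = 0; black roller across it at x = +75 mm, up to 88 mm high. Origin on the bench. It stands left or right on the bench, the rack on the other side.
- rack: Pale wooden rack block, fixed, 80 mm along its x, 220 mm along y, 45 mm high, with three round holes 29 mm in diameter and 22 mm deep in a row along y at -75, 0 and +75 mm. Origin under its centre on the bench.
- vial1: Plain vial standing in a rack hole, to be left alone: smooth 26 mm barrel without lugs, round black cap 31 mm in diameter, 56 mm tall. Origin at the centre of its underside.
- vial2: The second plain vial, the same as the first.
- tape: Roll of tape lying flat, 96 mm in diameter, 22 mm high; origin under its centre. Leave alone.
- marker: Marker pen lying on the bench, 140 mm long along its x, 17 mm thick. Leave alone.
- awl: Awl with a wooden handle lying on the bench, 150 mm long. Leave alone.
- hammer: Hammer lying at one side of the bench, 280 mm long. Leave alone.
- tin: Small round tin, 64 mm in diameter, 50 mm high; origin under its centre. Leave alone.
Mind the look-alikes: they are no part of the job. Leave any orange or turquoise look-alike of the cartridge alone.

How it is judged:
On the way, in this order (a step that is already met when the one before it is completed fails the run):
1. the cartridge is lifted clear of the rack (z of cartridge in the frame of rack above 0.05 m and contact force between the fingers and cartridge above 1 N), for 0.1 s.
2. the cartridge stands in the socket with its lugs in the entry slots (horizontal distance between shoulder and socket below 0.005 m and z of shoulder in the frame of socket below 0.013 m and angle between the x axis of cartridge and the x axis of socket, either way round below 0.45 rad), for 0.05 s.
At the end, for the whole second after the job is handed in: Through the last second the gripper holds the cartridge (over 2 N) pressed home: shoulder within 2.5 mm of the collar, plunger down over 8.5 mm, axis within 4 mm of the socket's, upright within 0.1 rad, a quarter turn from the slots within 0.3 rad, at rest (horizontal distance between shoulder and socket below 0.004 m and z of shoulder in the frame of socket between -0.004 and 0.0025 m and angle between cartridge's own z axis and vertical below 0.1 rad and angle between the x axis of cartridge and the y axis of socket, either way round below 0.3 rad and value of joint plunger above 0.0085 m and contact force between the fingers and cartridge above 2 N and linear speed of cartridge below 0.02 m/s); the arm keeps its last pose, push and grip.
It fails at once if a plain vial is moved by more than 20 mm (distance of any of vial1, vial2 from where it was at the start of the episode above 0.02 m).
It fails at once if another thing on the bench is moved by more than 30 mm (distance of any of tape, marker, awl, hammer, tin from where it was at the start of the episode above 0.03 m).
It also fails if it takes over 46 s, if anything falls off the work surface, if the arm or the gripper's body presses on something with over 40 N, if the wrist force passes 120 N, or if a joint passes its speed limit or range.

## Working session

There is one attempt and no reset: what is moved stays moved. The work goes in short steps, Python scripts to look and compute and a tool call to move; the robot and the scene stay as the last step left them, time stands still between calls to the robot, and variables do not carry over. Pictures are saved under pics/ and viewed, at most 10 in all, crops included, and the job is handed in when it is done.

Besides the shell and the picture viewer there is one more tool, called after "Emit:" in YAML: its name, and indented under it one key for each argument. jog_arm: Moves the arm, as the interface text tells. Its arguments: {"type":"object","properties":{"series":{"type":"array"}},"required":["series"]}

```bash
mkdir -p pics
cat > h.py <<'E'
import numpy as np, cv2
from scipy.spatial.transform import Rotation as R
from bench import ctrl
def rot(c):
    r=np.array(c["rotation"],float)
    return r if r.shape==(3,3) else R.from_quat(r,scalar_first=True).as_matrix()
def cloud(c):
    v,u=np.mgrid[0:480,0:640]; z=c["z_map"]
    p=np.stack([(u-c["cx"])/c["fx"]*z,(v-c["cy"])/c["fy"]*z,z],-1)
    return p@rot(c).T+np.array(c["xyz"])
def ray(c,u,v,h):
    d=rot(c)@np.array([(u-c["cx"])/c["fx"],(v-c["cy"])/c["fy"],1]); o=np.array(c["xyz"])
    return o+d*(h-o[2])/d[2]
E
python3 - <<'E'
from h import *
import pickle
for n in ("top","scene"):
    c=ctrl.camera(n); cv2.imwrite(f"pics/{n}0.png",c["frame"]); pickle.dump(c,open(n+".pkl","wb"))
    print(n,c["xyz"],np.round(rot(c),3).tolist(),c["fx"],(c["z_map"]>0).mean())
o=ctrl.get_obs();print(o["eef_pos"],o["eef_rot"],o["time_s"],o["opening"])
E
```

```text
top [ 0.38096726 -0.02877087  1.05727348] [[-0.097, -0.974, 0.204], [-0.995, 0.095, -0.017], [-0.003, -0.204, -0.979]] 458.2615952413157 0.9960221354166666
scene [ 1.25278116 -0.64965081  1.03621795] [[0.68, 0.523, -0.513], [0.733, -0.488, 0.474], [-0.003, -0.699, -0.715]] 610.3990716173051 0.9947819010416666
[0.15907696 0.55202983 0.23047308] [-2.71683783e-04  1.39938703e-01  9.90159841e-01 -7.57661844e-04] 0.1 0.9982804792540355
```

View pics/top0.png

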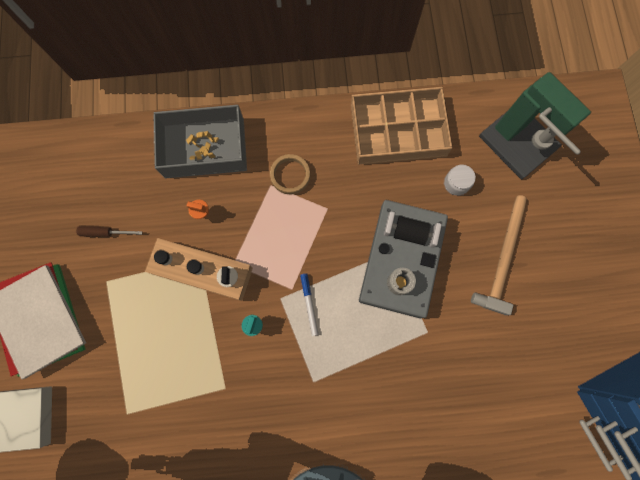

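View pics/scene0.png

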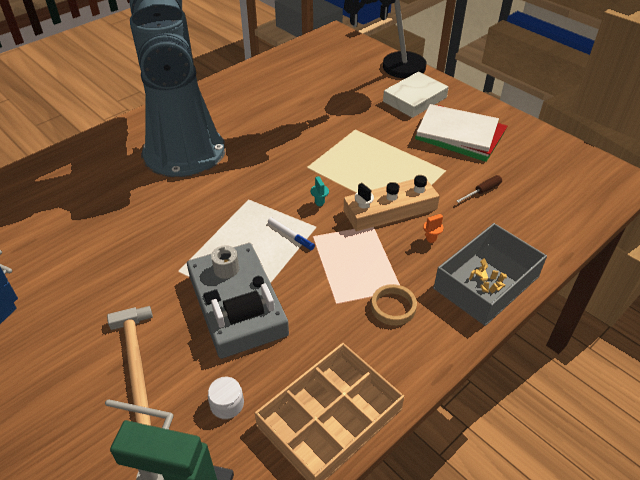

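The top view shows the rack at lower left. The white cartridge with the black wing is at (227,274), and the plain round-capped vials are at (162,257) and (195,267). The look-alikes are orange at (198,209) and turquoise at (252,325). The socket is at (402,281). Only (227,274) is white, flat-winged and in the rack, so that's my candidate. I'll confirm it in a crop and measure.

Run:
```python
from h import *
import pickle
t=pickle.load(open("top.pkl","rb")); s=pickle.load(open("scene.pkl","rb"))
a=cv2.resize(t["frame"][245:305,195:255],(400,400),interpolation=cv2.INTER_CUBIC)
b=cv2.resize(t["frame"][250:310,372:432],(400,400),interpolation=cv2.INTER_CUBIC)
cv2.imwrite("pics/crop1.png",np.hstack([a,b]))
pt,ps=cloud(t),cloud(s)
def top(P,cx,cy,r,lo,hi,nm):
    d=np.hypot(P[...,0]-cx,P[...,1]-cy)<r
    m=d&(P[...,2]>lo)&(P[...,2]<hi); q=P[m]; 
    if len(q)<5: print(nm,"few",len(q));return
    (c,wh,an)=cv2.minAreaRect(q[:,:2].astype(np.float32)*1000)
    print(nm,len(q),"mean",q.mean(0).round(4),"rect",np.round(c,1),np.round(wh,1),round(an,1),"zmax",np.percentile(q[:,2],[50,95]).round(4))
    return q
c=pt[274,227]; k=pt[281,395]; print("raw",c,k)
for nm,P in(("top",pt),("scene",ps)):
    top(P,c[0],c[1],.035,.088,.12,nm+" wing")
    top(P,c[0],c[1],.035,.060,.075,nm+" shoulder")
    top(P,k[0],k[1],.045,.092,.108,nm+" collar")
    top(P,k[0],k[1]-.0,.25,.045,.06,nm+" housing")
    top(P,c[0],c[1]+.07,.15,.038,.05,nm+" rack")
    top(P,c[0],c[1]+.11,.1,.07,.088,nm+" vialcaps")
```

```text
raw [0.52702879 0.16138267 0.09672705] [ 0.47743786 -0.18835121  0.10243671]
top wing 108 mean [0.5274 0.1666 0.0979] rect [527.5 167.1] [12.5 34.8] 82.9 zmax [0.0982 0.1014]
top shoulder 213 mean [0.5257 0.1646 0.0681] rect [526.2 167.1] [42.3 44.6] 10.8 zmax [0.068  0.0715]
top collar 366 mean [ 0.4784 -0.2041  0.0996] rect [ 478.9 -204.2] [52.6 53.9] 37.4 zmax [0.0999 0.1027]
top housing 5182 mean [ 0.5233 -0.2186  0.0547] rect [ 534.9 -225.6] [150.9 240.4] 70.0 zmax [0.0548 0.058 ]
top rack 2886 mean [0.5528 0.2351 0.0449] rect [558.  201.2] [286.4 175.3] 54.2 zmax [0.045 0.048]
top vialcaps 344 mean [0.5675 0.2685 0.0783] rect [557.3 243.1] [165.1  31.9] 67.1 zmax [0.0785 0.0817]
scene wing 106 mean [0.5292 0.1681 0.0979] rect [527.8 170.4] [17.4 40. ] 79.7 zmax [0.0992 0.1039]
scene shoulder 130 mean [0.5322 0.1636 0.0703] rect [530.  166.8] [45.  41.6] 32.8 zmax [0.0704 0.0738]
scene collar 382 mean [ 0.4808 -0.2032  0.1006] rect [ 478.1 -201.3] [54.5 58.1] 47.4 zmax [0.1015 0.1051]
scene housing 3992 mean [ 0.5493 -0.2326  0.0563] rect [ 534.8 -222.1] [150.7 244.8] 69.9 zmax [0.0568 0.0594]
scene rack 1562 mean [0.56   0.2268 0.0463] rect [537.9 216. ] [288.6 163.8] 38.7 zmax [0.0467 0.0495]
scene vialcaps 261 mean [0.5703 0.2676 0.0789] rect [561.8 250.7] [155.9  33.1] 69.3 zmax [0.08   0.0844]
```

View pics/crop1.png

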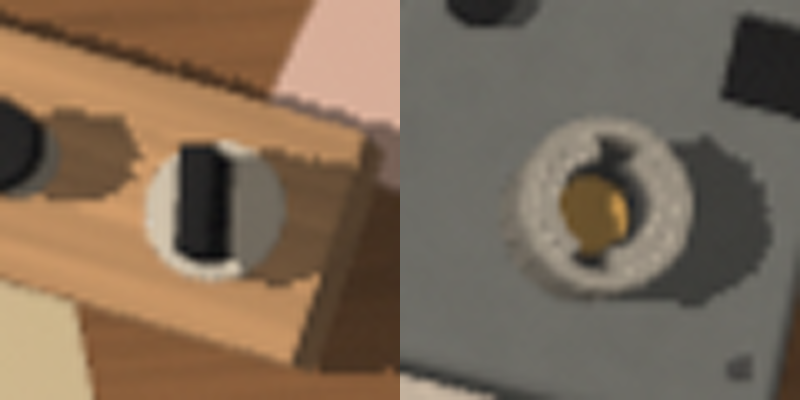

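The crop confirms it: a white shoulder with a flat black wing at (227,274), with the wing running roughly along world x. The collar's slots are at about (403,272) and (401,289), in line with the machine's x axis. Measured heights match the text: wing top 98 mm, shoulder 68 mm, collar 100 mm, rack 45 mm. I'll move above the cartridge.

Emit:
jog_arm:
  series:
    - [[-38,-22,0,0,0,0,50],[-38,-22,0,0,0,0,50],[-38,-22,0,0,0,0,50],[-38,-22,0,0,0,0,50],[-38,-22,0,0,0,0,50],[-38,-22,0,0,0,0,50],[-38,-22,0,0,0,0,50],[-38,-22,0,0,0,0,50],[-38,-22,0,0,0,0,50],[-38,-22,0,0,0,0,50]]

```text
time_s: 1.1
eef_pos: [0.4643, 0.2343, 0.231]
eef_rot: [-0.0, 0.14, 0.99, -0.0]
wrist_force: [1.3, 0.4, 0.7]
opening: 0.584
grasp_force: 0.0
```

Emit:
jog_arm:
  series:
    - [[-40,-24,0,0,0,0,50],[-40,-24,0,0,0,0,50],[0,0,0,0,0,-0.14,50],[0,0,0,0,0,0,50],[0,0,0,0,0,0,50],[0,0,0,0,0,0,50],[0,0,0,0,0,0,50],[0,0,0,0,0,0,50],[0,0,0,0,0,0,50],[0,0,0,0,0,0,50]]

```text
time_s: 2.1
eef_pos: [0.527, 0.1678, 0.2314]
eef_rot: [0.0, 0.07, 0.998, 0.0]
wrist_force: [0.5, -0.3, -0.4]
opening: 0.585
grasp_force: 0.0
```

```bash
cat >> h.py <<'E'
def tool():
    o=ctrl.get_obs(); p=np.array(o["eef_pos"]); M=R.from_quat(o["eef_rot"],scalar_first=True).as_matrix()
    return o,p,M
def info():
    o,p,M=tool()
    print("t",round(o["time_s"],2),"p",p.round(4),"yaw",round(np.degrees(np.arctan2(M[1,0],M[0,0])),2),"z",M[:,2].round(4),"op",round(o["opening"],3),"gf",round(o["grasp_force"],1),"F",np.round(o["wrist_force"],1))
E
python3 - <<'E'
from h import *
import pickle
info(); c=ctrl.camera("wrist"); pickle.dump(c,open("w1.pkl","wb")); cv2.imwrite("pics/w1.png",c["frame"])
print(c["xyz"],rot(c).round(3).tolist(),c["fx"])
P=cloud(c)
for nm,lo,hi in(("wing",.088,.12),("shoulder",.06,.075)):
    m=(np.hypot(P[...,0]-.527,P[...,1]-.167)<.035)&(P[...,2]>lo)&(P[...,2]<hi); q=P[m]
    if len(q): print(nm,len(q),q.mean(0).round(4),np.median(q[:,2]),[np.round(x,1) for x in cv2.minAreaRect(q[:,:2].astype(np.float32)*1000)])
E
```

```text
t 2.1 p [0.527  0.1678 0.2314] yaw 171.94 z [ 2.e-04 -0.e+00 -1.e+00] op 0.585 gf 0.0 F [ 0.5 -0.3 -0.4]
[0.4497809  0.17861518 0.37412406] [[0.141, 0.942, 0.303], [0.99, -0.134, -0.043], [0.0, 0.306, -0.952]] 339.90772468966185
wing 606 [0.5254 0.1691 0.0985] 0.0988279162527275 [array([526.8, 169. ]), array([11.9, 35.9]), np.float64(84.4)]
shoulder 1277 [0.5247 0.1694 0.0681] 0.06811577994026485 [array([525.8, 168.7]), array([44.6, 43.9]), np.float64(83.3)]
```

View pics/w1.png

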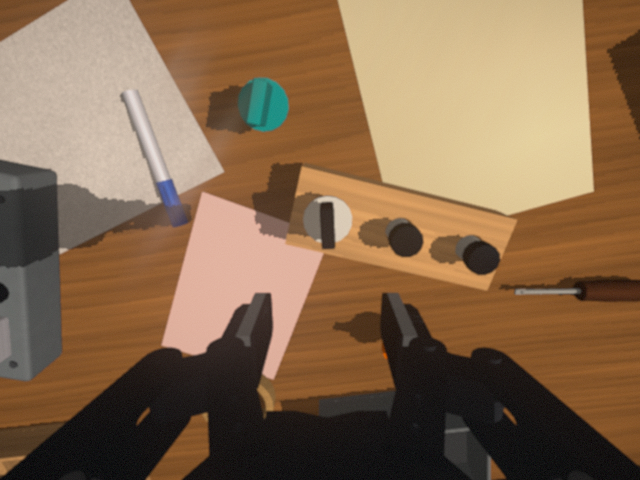

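The wrist view shows the cartridge at (328,223), the vials at (405,240) and (481,257), and the turquoise look-alike at (263,105). The three views agree on a wing centre of about (0.527, 0.168). I'll descend and grip with the fingertips about 4 mm above the shoulder.

Emit:
jog_arm:
  series:
    - [[0,1,30,0,0,-0.04,50],[0,0,40,0,0,0,50],[0,0,40,0,0,0,50],[0,0,30,0,0,0,50],[0,0,19,0,0,0,50],[0,0,0,0,0,0,50],[0,0,0,0,0,0,5],[0,0,0,0,0,0,5],[0,0,0,0,0,0,5],[0,0,0,0,0,0,5]]

```text
time_s: 3.15
eef_pos: [0.5287, 0.1686, 0.0742]
eef_rot: [0.002, 0.05, 0.999, 0.0]
wrist_force: [0.2, -0.7, 6.2]
opening: 0.131
grasp_force: 59.5
```

Emit:
jog_arm:
  series:
    - [[0,0,0,0,0,0,5],[0,0,0,0,0,0,5],[0,0,0,0,0,0,5],[0,0,0,0,0,0,5],[0,0,0,0,0,0,5],[0,0,0,0,0,0,5],[0,0,0,0,0,0,5],[0,0,0,0,0,0,5],[0,0,0,0,0,0,5],[0,0,0,0,0,0,5]]

```text
time_s: 4.15
eef_pos: [0.5287, 0.1686, 0.0742]
eef_rot: [0.002, 0.05, 0.999, 0.0]
wrist_force: [-0.4, -0.6, 7.3]
opening: 0.126
grasp_force: 59.5
```

Gripped at 59.5 N with an opening of about 11 mm, the wing's thickness. Now the lift.

Emit:
jog_arm:
  series:
    - [[0,0,-10,0,0,0,5],[0,0,-25,0,0,0,5],[0,0,-30,0,0,0,5],[0,0,-30,0,0,0,5],[0,0,-30,0,0,0,5],[0,0,-25,0,0,0,5],[0,0,0,0,0,0,5],[0,0,0,0,0,0,5],[0,0,0,0,0,0,5],[0,0,0,0,0,0,5]]

```text
time_s: 5.15
eef_pos: [0.5261, 0.1684, 0.2205]
eef_rot: [-0.002, 0.05, 0.999, -0.0]
wrist_force: [0.3, 0.2, -1.3]
opening: 0.128
grasp_force: 59.4
```

```bash
cat > plan.py <<'E'
from h import *
import sys
info(); o,p,M=tool()
d=np.array([float(x) for x in sys.argv[1:4]])-p
print("tool shift mm",(M.T@d*1000).round(1))
E
python3 plan.py 0.4787 -0.2045 0.222
python3 - <<'E'
from h import *
import pickle
c=ctrl.camera("wrist"); pickle.dump(c,open("w2.pkl","wb")); cv2.imwrite("pics/w2.png",c["frame"])
E
```

```text
t 5.15 p [0.5261 0.1684 0.2205] yaw 174.23 z [-3.2e-03 -3.0e-04 -1.0e+00] op 0.128 gf 59.4 F [ 0.3  0.2 -1.3]
tool shift mm [   9.7 -375.8   -1.2]
```

View pics/w2.png

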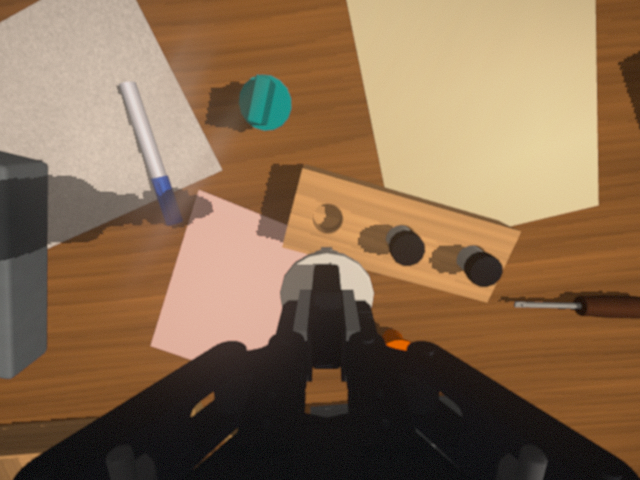

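The cartridge is held and visible at (327,285), and its rack hole at (327,218) is empty. The vials haven't moved. Next I'll move above the socket.

Emit:
jog_arm:
  series:
    - [[1,-30,0,0,0,0,5],[1,-43,0,0,0,0,5],[1,-45,0,0,0,0,5],[1,-45,0,0,0,0,5],[1,-45,0,0,0,0,5],[1,-45,0,0,0,0,5],[1,-45,0,0,0,0,5],[1,-45,0,0,0,0,5],[2,-33,0,0,0,0,5],[0,0,0,0,0,0.12,5]]

```text
time_s: 6.2
eef_pos: [0.4783, -0.2086, 0.2215]
eef_rot: [-0.001, 0.113, 0.994, -0.0]
wrist_force: [-0.6, 0.2, -0.1]
opening: 0.127
grasp_force: 59.4
```

Emit:
jog_arm:
  series:
    - [[0,0,0,0,0,0.12,5],[0,0,0,0,0,0,5],[0,0,0,0,0,0,5],[0,0,0,0,0,0,5],[0,0,0,0,0,0,5],[0,0,0,0,0,0,5],[0,0,0,0,0,0,5],[0,0,0,0,0,0,5],[0,0,0,0,0,0,5],[0,0,0,0,0,0,5]]

```text
time_s: 7.2
eef_pos: [0.4794, -0.2046, 0.2223]
eef_rot: [0.0, 0.17, 0.986, -0.0]
wrist_force: [0.6, -0.2, -1.1]
opening: 0.124
grasp_force: 59.4
```

```bash
cat > w3.py <<'E'
from h import *
import pickle
from scipy.optimize import least_squares
o,p,M=tool()
print(M.round(4).tolist()); info(); c=ctrl.camera("wrist"); pickle.dump(c,open("w3.pkl","wb"))
cv2.imwrite("pics/w3.png",np.hstack([cv2.resize(c["frame"][150:350,230:430],(400,400),interpolation=cv2.INTER_CUBIC),cv2.resize(c["frame"],(400,300)).copy()[:300] if 0 else cv2.copyMakeBorder(cv2.resize(c["frame"],(400,300)),0,100,0,0,cv2.BORDER_CONSTANT)]))
P=cloud(c); T=(P-p)@M  # tool coords
m=(np.hypot(P[...,0]-.4787,P[...,1]+.2045)<.035)&(abs(P[...,2]-.1)<.006)
q=P[m]; print("collar",len(q),np.median(q[:,2]).round(4))
cen,r=cv2.minEnclosingCircle(q[:,:2].astype(np.float32)*1000); print("minEncl",cen,r)
# outer rim fit (image contour of collar mask), rim cast on z=.1
cs,_=cv2.findContours(m.astype(np.uint8),cv2.RETR_EXTERNAL,cv2.CHAIN_APPROX_NONE); k=max(cs,key=len)[:,0]
rim=np.array([ray(c,u,v,.1)[:2] for u,v in k])
f=least_squares(lambda x:np.hypot(*(rim-x[:2]).T)-x[2],[.4787,-.2045,.027],loss="soft_l1",f_scale=.0007); print("rim fit",f.x.round(4),len(rim))
s=(np.hypot(T[...,0],T[...,1])<.035)&(abs(T[...,2]-.003)<.012); q=T[s]
print("shoulder in tool",len(q),np.median(q[:,2]),q.min(0).round(4),q.max(0).round(4))
hh=np.histogram(q[:,2],12);print(hh[0],hh[1].round(4))
E
python3 w3.py
```

```text
[[-0.9425, 0.3342, 0.0], [0.3342, 0.9425, -0.0], [-0.0, -0.0, -1.0]]
t 7.2 p [ 0.4794 -0.2046  0.2223] yaw 160.48 z [ 0. -0. -1.] op 0.124 gf 59.4 F [ 0.6 -0.2 -1.1]
collar 2015 0.1
minEncl (478.2958068847656, -203.48696899414062) 27.394245147705078
rim fit [ 0.4757 -0.2027  0.0244] 290
shoulder in tool 2994 0.005977477094045057 [-0.0039 -0.0225 -0.009 ] [0.0247 0.0228 0.011 ]
[ 131   86   79   53   37   36   36   33  985 1366  113   39] [-0.009  -0.0073 -0.0057 -0.004  -0.0023 -0.0007  0.001   0.0026  0.0043
  0.006   0.0076  0.0093  0.011 ]
```

View pics/w3.png

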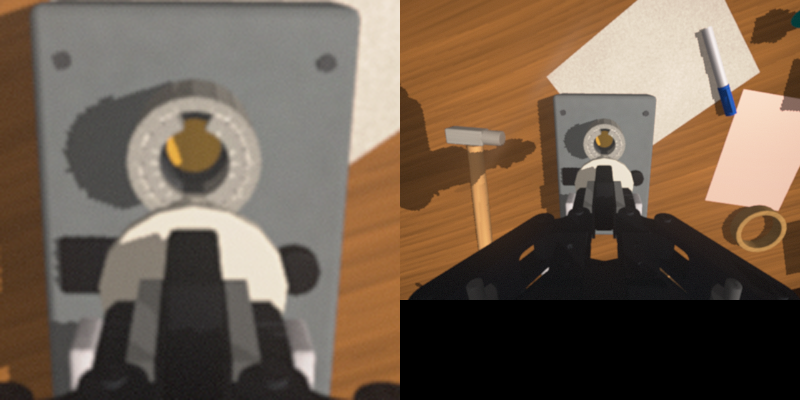

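The wrist crop shows the collar at about pixel (327,230), with its slots in line with the wing held below it. I'll refine the offset between the held cartridge and the socket in this one camera, so calibration errors cancel out.

```bash
cat > fit.py <<'E'
from h import *
import pickle,sys
from scipy.optimize import least_squares
o,p,M=tool(); c=pickle.load(open(sys.argv[1],"rb")) if len(sys.argv)>1 else ctrl.camera("wrist")
P=cloud(c); T=(P-p)@M
def edge(m,h,c0,rad,nm,sel):
    m=cv2.morphologyEx(m.astype(np.uint8),cv2.MORPH_CLOSE,np.ones((5,5)))
    cs,_=cv2.findContours(m,cv2.RETR_EXTERNAL,cv2.CHAIN_APPROX_NONE); k=max(cs,key=len)[:,0]
    W=np.array([ray(c,u,v,h) for u,v in k]); E=((W-p)@M)[:,:2]; E=E[sel(E)]
    f=least_squares(lambda x:np.hypot(*(E-x[:2]).T)-rad,c0,loss="soft_l1",f_scale=.0005)
    g=least_squares(lambda x:np.hypot(*(E-x[:2]).T)-x[2],[*c0,rad],loss="soft_l1",f_scale=.0005)
    print(nm,"tool mm fixed r",(f.x*1000).round(2),"free",(g.x*1000).round(2),"rms",np.sqrt(np.mean(f.fun**2))*1000,len(E))
C=((np.array([.4787,-.2045,.1])-p)@M)
m=(np.hypot(T[...,0]-C[0],T[...,1]-C[1])<.032)&(abs(P[...,2]-.1)<.0025)
edge(m,.1,C[:2],.027,"collar",lambda E:np.ones(len(E),bool))
zs=.006; s=(np.hypot(T[...,0],T[...,1])<.03)&(abs(T[...,2]-zs)<.0025)
edge(s,p[2]-zs,[0,0],.023,"shoulder",lambda E:(E[:,0]>.004)&(np.hypot(*E.T)>.019))
# slots: dark gaps in ring 16.5-20mm of collar plane
if 1:
    for name,r in(("r17",.0172),("r19",.019)):
        a=np.radians(np.arange(0,360,4)); g=[]
        for t in a:
            w=p+M@np.array([C[0]+r*np.cos(t),C[1]+r*np.sin(t),p[2]-.1]); q=rot(c).T@(w-np.array(c["xyz"])); u,v=q[0]/q[2]*c["fx"]+c["cx"],q[1]/q[2]*c["fy"]+c["cy"]
            g.append(P[int(round(v)),int(round(u)),2]<.094)
        print(name,"low at deg (tool x=0)",np.degrees(a[np.array(g)]).round())
E
python3 fit.py w3.pkl
```

```text
collar tool mm fixed r [1.41 0.76] free [ 3.86  0.63 24.42] rms 7.348723675814736 282
shoulder tool mm fixed r [1.7  0.16] free [ 2.69  0.17 22.21] rms 0.6203535752066921 125
r17 low at deg (tool x=0) [  0.   4.   8.  12.  16. 352. 356.]
r19 low at deg (tool x=0) [  0.   4.   8.  12.  16. 348. 352. 356.]
```

```bash
sed -i 's/lambda E:np.ones(len(E),bool))/lambda E:np.hypot(*(E-C[:2]).T)>.0235)/' fit.py; python3 fit.py w3.pkl | head -2; python3 plan.py 0.4787 -0.2045 0.222
```

```text
collar tool mm fixed r [1.51 0.77] free [ 1.65  0.77 26.8 ] rms 0.45509585829808097 148
shoulder tool mm fixed r [1.7  0.16] free [ 2.69  0.17 22.21] rms 0.6203535752066921 125
t 7.25 p [ 0.4794 -0.2046  0.2223] yaw 160.48 z [ 1.e-04 -1.e-04 -1.e+00] op 0.129 gf 59.4 F [ 0.5  0.4 -0.9]
tool shift mm [ 0.7 -0.1  0.3]
```

Emit:
jog_arm:
  series:
    - [[0,0.6,5,0,0,0,5],[0,0,20,0,0,0,5],[0,0,20,0,0,0,5],[0,0,15,0,0,0,5],[0,0,8,0,0,0,5],[0,0,6,0,0,0,5],[0,0,6,0,0,0,5],[0,0,5,0,0,0,5],[0,0,0,0,0,0,5],[0,0,0,0,0,0,5]]

```text
time_s: 8.25
eef_pos: [0.4798, -0.2041, 0.1376]
eef_rot: [0.0, 0.17, 0.986, -0.0]
wrist_force: [-0.4, -0.0, -0.7]
opening: 0.124
grasp_force: 59.4
```

```bash
python3 plan.py 0.4789 -0.204 0.123
```

```text
t 8.25 p [ 0.4798 -0.2041  0.1376] yaw 160.47 z [ 4.e-04 -2.e-04 -1.e+00] op 0.124 gf 59.4 F [-0.4 -0.  -0.7]
tool shift mm [ 0.9 -0.2 14.6]
```

Emit:
jog_arm:
  series:
    - [[0,0,3,0,0,0,5],[0,0,3,0,0,0,5],[0,0,3,0,0,0,5],[0,0,3,0,0,0,5],[0,0,2,0,0,0,5],[0,0,2,0,0,0,5],[0,0,1,0,0,0,5],[0,0,1,0,0,0,5],[0,0,0,0,0,0,5],[0,0,0,0,0,0,5]]

```text
time_s: 9.25
eef_pos: [0.4796, -0.204, 0.1195]
eef_rot: [0.0, 0.17, 0.986, -0.0]
wrist_force: [-2.9, 2.4, 4.9]
opening: 0.131
grasp_force: 60.3
```

```bash
python3 plan.py 0.4789 -0.204 0.112
```

```text
t 9.25 p [ 0.4796 -0.204   0.1195] yaw 160.48 z [ 0. -0. -1.] op 0.131 gf 60.3 F [-2.9  2.4  4.9]
tool shift mm [ 0.7 -0.3  7.5]
```

The spring engages with about 5 N vertical and 3.5 N lateral along tool +x. I'll ease 0.7 mm that way and press home.

Emit:
jog_arm:
  series:
    - [[0.4,0.1,1,0,0,0,5],[0.3,0.1,1,0,0,0,5],[0,0,1,0,0,0,5],[0,0,1,0,0,0,5],[0,0,1,0,0,0,5],[0,0,1,0,0,0,5],[0,0,1,0,0,0,5],[0,0,0,0,0,0,5],[0,0,0,0,0,0,5],[0,0,0,0,0,0,5]]

```text
time_s: 10.25
eef_pos: [0.4795, -0.204, 0.1131]
eef_rot: [0.001, 0.17, 0.986, -0.0]
wrist_force: [-2.9, 0.8, 7.6]
opening: 0.128
grasp_force: 60.7
```

```bash
python3 plan.py 0.4789 -0.204 0.112
python3 - <<'E'
from h import *
c=ctrl.camera("wrist"); o,p,M=tool(); P=cloud(c); T=(P-p)@M
s=(T[...,0]>.006)&(np.hypot(T[...,0],T[...,1])<.021)&(abs(T[...,1])>.008)&(abs(T[...,2]-.006)<.004); q=P[s]; print("shoulder top z",len(q),np.median(q[:,2]),T[s][:,2].mean())
f=np.linalg.lstsq(np.c_[T[s][:,:2],np.ones(s.sum())],T[s][:,2],rcond=None)[0];print("tilt",f)
E
```

```text
t 10.25 p [ 0.4795 -0.204   0.1131] yaw 160.47 z [ 1.2e-03 -9.0e-04 -1.0e+00] op 0.128 gf 60.7 F [-2.9  0.8  7.6]
tool shift mm [ 0.6 -0.2  1.1]
shoulder top z 849 0.10713846576263561 0.0059839452798415346
tilt [-0.00972788  0.00229883  0.0060932 ]
```

Emit:
jog_arm:
  series:
    - [[0.2,0,0.6,0,0,0,5],[0,-0.15,0.3,0,0,0.1,5],[0,-0.2,0,0,0,0.13,5],[0,-0.2,0,0,0,0.13,5],[0,-0.2,0,0,0,0.13,5],[0,-0.2,0,0,0,0.13,5],[0,-0.2,0,0,0,0.13,5],[0,0,0,0,0,0,5],[0,0,0,0,0,0,5],[0,0,0,0,0,0,5]]

```text
time_s: 11.3
eef_pos: [0.4796, -0.2056, 0.1128]
eef_rot: [0.002, 0.519, 0.855, -0.0]
wrist_force: [0.1, 0.2, 8.5]
opening: 0.128
grasp_force: 60.8
```

```bash
python3 plan.py 0.4782 -0.2035 0.112; python3 -c "
from h import *; print(ctrl.get_obs()['torque'])"
```

```text
t 11.3 p [ 0.4796 -0.2056  0.1128] yaw 117.49 z [ 0.0035 -0.0026 -1.    ] op 0.128 gf 60.8 F [0.1 0.2 8.5]
tool shift mm [ 2.5 -0.3  0.8]
[ 0.01033574  0.04357646 -0.01746957]
```

It turned 43° freely with no lateral load. Finishing the quarter turn.

Emit:
jog_arm:
  series:
    - [[0,-0.2,0,0,0,0.13,5],[0,-0.2,0,0,0,0.13,5],[0,-0.2,0,0,0,0.13,5],[0,-0.2,0,0,0,0.13,5],[0,-0.2,0,0,0,0.13,5],[0,-0.2,0,0,0,0.13,5],[0,0,0,0,0,0.05,5],[0,0,1,0,0,0,5],[0,0,1,0,0,0,5],[0,0,0,0,0,0,5]]

```text
time_s: 12.3
eef_pos: [0.4784, -0.2058, 0.1112]
eef_rot: [0.002, 0.819, 0.573, 0.001]
wrist_force: [-2.6, 2.1, 12.2]
opening: 0.126
grasp_force: 61.3
```

```bash
cat > chk.py <<'E'
from h import *
info(); print(ctrl.get_obs()["torque"])
c=ctrl.camera("wrist"); o,p,M=tool(); P=cloud(c); T=(P-p)@M
s=(T[...,0]>.006)&(np.hypot(T[...,0],T[...,1])<.021)&(abs(T[...,1])>.008)&(abs(T[...,2]-.006)<.005); q=P[s]
print("shoulder top z",s.sum(),np.median(q[:,2]),"tilt",np.linalg.lstsq(np.c_[T[s][:,:2],np.ones(s.sum())],T[s][:,2],rcond=None)[0].round(4))
w=(abs(T[...,0])<.03)&(abs(T[...,1])<.02)&(abs(T[...,2]+.025)<.005)
import sys; cv2.imwrite(sys.argv[1],cv2.resize(c["frame"][180:380,220:440],(660,600),interpolation=cv2.INTER_CUBIC))
E
python3 chk.py pics/c1.png
```

```text
t 12.3 p [ 0.4784 -0.2058  0.1112] yaw 69.95 z [ 0.0031 -0.0025 -1.    ] op 0.126 gf 61.3 F [-2.6  2.1 12.2]
[ 0.15623972  0.43125431 -0.0782041 ]
shoulder top z 823 0.10506599153062357 tilt [-0.0032 -0.0023  0.0062]
```

View pics/c1.png

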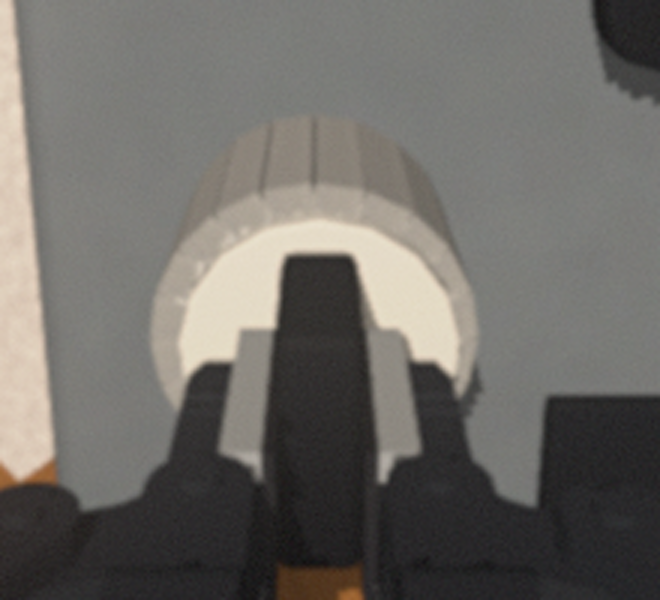

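The crop shows the white shoulder seated concentrically on the collar, with the wing turned 90°. The underside is at about 0.100 m and the force is 12 N, above the spring's 10 N. I'll add a little press for margin.

Emit:
jog_arm:
  series:
    - [[0,0,0.5,0,0,0,5],[0,0,0.5,0,0,0,5],[0,0,0.5,0,0,0,5],[0,0,0,0,0,0,5],[0,0,0,0,0,0,5],[0,0,0,0,0,0,5],[0,0,0,0,0,0,5],[0,0,0,0,0,0,5],[0,0,0,0,0,0,5],[0,0,0,0,0,0,5]]

```text
time_s: 13.35
eef_pos: [0.4785, -0.2058, 0.1112]
eef_rot: [0.002, 0.819, 0.573, 0.0]
wrist_force: [-6.1, 4.1, 24.3]
opening: 0.125
grasp_force: 63.1
```

```bash
python3 chk.py pics/c2.png
```

```text
t 13.35 p [ 0.4785 -0.2058  0.1112] yaw 69.96 z [ 0.0031 -0.0028 -1.    ] op 0.125 gf 63.1 F [-6.1  4.1 24.3]
[0.69154622 1.28506322 0.03464375]
shoulder top z 830 0.10506018128616848 tilt [-0.0117  0.      0.0062]
```

The cartridge is bottomed out: z didn't change while the force rose to 24 N. It's steady, upright and turned 90.5° from entry, so I'm handing in.

```bash
python3 -c "
from bench import ctrl; print(ctrl.hand_in())"
```

```text
the job is handed in; nothing more can be done
None
```

I handed the job in at about 13.4 s with the cartridge in the socket, turned about 90° clockwise, shoulder flush on the collar, and still gripped and pressed home at about 24 N; the hand-in call returned no verdict.

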